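# Build up the guide-bearing stack on a bandsaw spindle

### The job

Build up the stack on the upright spindle in the clamp block: slide on the ball bearing first, then the short spacer (not the tall one), and press them down until the stiff collar under them is fully home, feeling for the stop and never pushing on the spindle, its collar or the block with more than about 35 N. Then slide the slotted keeper sideways under the spindle's head, all the way onto the neck and lying flat on the spacer, let everything go, and leave the tall spacer, the sanding block and the tin where they are.

Things in the scene. Friction and masses are not known exactly. Their poses are not given: they have to be found in the camera images.
- spindle_axis (a point): On the steel spindle's vertical axis at the top face of the clamp block. Upwards: shaft 16 mm across, neck 9 mm across and 11.5 mm high, head 16 mm across whose top 6 mm taper to 8 mm. How far the spindle stands out differs each time and is not measured: head top 68 to 94 mm above this point. With the stack home, the spacer's top is 20 mm below the head top, 8.5 mm below the head's underside.
- bearing_center (a point): Centre (half-way up) of the ball bearing: steel ring with black seals, lying flat, 52 mm across, 16 mm high, bore 18.6 mm, about 150 g; z along its bore, either face may be up.
- spacer_center (a point): Centre (half-way up) of the short spacer: plain aluminium ring lying flat, 46 mm across, 22 mm high, bore 18.6 mm, 90 g; z along its bore.
- keeper_slot (a point): In the slot of the keeper, a flat dark steel plate 6 mm thick, 40 mm wide, 47 mm long, about 90 g: the point, half-way through the plate, where the neck's centre comes when fully in (slot 11 mm wide, closed end 5.5 mm behind). x points out of the slot's mouth, which lies 16 mm ahead and flares to 19 mm; the plate reaches 31 mm behind; z up.
- keeper_tab (a point): Centre of the keeper's upright gripping tab, 12 mm wide (across the slot direction, y), 14 mm long (x), 24 mm high, standing on the plate: its foot is 12 mm below this point and the plate's underside 18 mm below. It lies 24 mm behind the slot point (towards -x of the keeper).
- tall_spacer_center (a point): Centre of the tall spacer, a bystander: aluminium ring like the short one (46 mm across) but 34 mm high. Not to be used or moved.
- sanding_block_center (a point): Centre of a cork sanding block 100 x 60 x 36 mm, a bystander.
- tin_center (a point): Centre of a closed tin 75 mm across, 63 mm high, a bystander.
- block: Fixed wooden clamp block 90 x 70 x 30 mm, origin under its centre. It carries the spindle (rigid up to 35 N) and a dark collar on it, 40 mm across, 8 mm thick, stiff to slide (about 6 N drag, stays where left), found 6 to 13 mm above home, a hard stop on a 28 mm wide shoulder. Home, the collar's top is 58 mm below the head top, 10 to 36 mm above the block.
- drill_stand: Fixed black stand with upright drill bits, 50 x 130 mm, up to 150 mm high, origin under its centre; a bystander.
Mind the look-alikes: they are no part of the job. Leave any turquoise look-alike of the part that bears spacer_center alone. Several things have the shape of the block; the one meant has the colours described above.

How it is judged (in metres and radians):
On the way, in this order (a step that is already met when the one before it is completed fails the run):
1. the bearing is on the spindle, flat (horizontal distance between bearing_center and spindle_axis below 0.003 m and height (world z) of bearing_center below 0.098 m and (angle between bearing_center's own z axis and vertical below 0.08 rad or angle between bearing_center's own z axis and vertical above 3.06 rad)), for 0.2 s.
2. the short spacer is on the spindle, resting on the bearing (all of step 1 and horizontal distance between spacer_center and spindle_axis below 0.003 m and distance between spacer_center and bearing_center between 0.0165 and 0.0215 m and z of spacer_center in the frame of spindle_axis above 0.02 m), for 0.2 s.
At the end, for the whole second after the job is handed in: Bearing, short spacer on it and keeper on that lie on the spindle axis within 3 mm, keeper flat within 0.1 rad; centres 19 mm (+-2.5) apart for bearing and spacer, 12 to 17.5 mm for spacer and keeper slot point: the keeper is in the neck, so the collar is home; all released and at rest (all of step 1 and horizontal distance between each of spacer_center, keeper_slot and spindle_axis below 0.003 m and distance between spacer_center and bearing_center between 0.0165 and 0.0215 m and height (world z) of spacer_center above 0.055 m and angle between keeper_slot's own z axis and vertical below 0.1 rad and z of keeper_slot in the frame of spindle_axis between 0.047 and 0.082 m and distance between keeper_slot and spacer_center between 0.012 and 0.0175 m and linear speed of each of keeper, spacer, bearing below 0.01 m/s); the robot touches nothing.
It fails at once if the spindle, collar or block is pushed with more than 38 N (contact force between block and anything else above 38 N).
It fails at once if the tall spacer is moved (distance of tall_spacer_center from where it was at the start of the episode above 0.02 m).
It fails at once if the sanding block is moved (distance of sanding_block_center from where it was at the start of the episode above 0.02 m).
It fails at once if the tin is moved (distance of tin_center from where it was at the start of the episode above 0.02 m).
It also fails if it takes over 72 s, if anything falls off the work surface, if the arm or the gripper's body presses on something with over 40 N, if the wrist force passes 120 N, or if a joint passes its speed limit or range.

### The arm

A 6-joint arm with a two-finger parallel gripper is mounted at the origin on the work surface. World frame = base frame: x ahead of the robot, y to its left, z up, the work surface at z = 0. Lengths are in m, angles in degrees, forces in N, time in s.
With the tool pointing down it reaches from about 0.35 to 0.875 m from the base axis. Payload 4.2 kg.
Tool frame: the origin (TCP) lies midway between the tips of the shut fingers; the grasp point (between the pads) lies 19 mm behind it; y points along the fingers, x is the direction in which the jaws open and shut, and the axes are right-handed (so a half turn about y gives the same grasp; the last joint's range is limited). The gripper opens to 87 mm and grips with 3 to 60 N. Pads are 19 mm wide; open, the fingers measure 117 mm over their backs; the gripper's body (75 mm by 190 mm) begins 51 mm behind the grasp point.
Start: joints at [90.791, 22.042, 0.453, 0, -68.411, -14.817], TCP at [0.151, 0.606, 0.223] pointing down, gripper open.
Joint ranges: [-179.83, 179.83], [-69.29, 118.12], [-61.27, 80.66], [-181.25, 117.63], [-171.15, -9.14], [-177.46, 177.46]. Speed limits (degrees/s): [159.86, 159.86, 180, 180, 180, 180].

### API

Orientations are given as a 3x3 rotation matrix whose columns are the frame's x, y, z axes.
In Python, from station import * gives the robot as it stands.
- The arm moves only by the tool jog_arm, never from a script. Its argument "series" is a list of rows, each a list of 3 entries, a list of its own where there are three numbers: the shift along the tool's x, y, z in m, then the turn, a rotation vector about the tool's x, y, z in degrees, then the finger opening in m, from 0 to 0.087. A call has 1 to 10 rows; each row shifts and turns the commanded pose from where the row before left it, along the tool's axes as they then stand; what a row does not reach is not made up. A row lasts 1/8 s, in which the tool goes at most 62.5 mm and 10.7 degrees, less where a joint would pass 70% of its speed; a pose out of reach is approached as far as the arm can. A call is refused whole if a number of a shift passes 0.0625 or a number of a turn 10.7, either way. A call with a gripper value outside its range is refused whole. The fingers move at their own pace and stop on an object; the grip force is fixed at half the most. Time passes only in rows, so rows that do not move let the fingers close. It gives the time, the measured TCP pose, the force and the opening at its end, in the units of the state.
- sense(): the state, without advancing time (a new reading comes with each control period).
- capture(name): name is "scene" or "top" or "wrist"; returns the picture (480x640x3 uint8, red, green, blue); there is no depth.
- camera_info(name): a dict with "fx", "fy", "cx", "cy" (pixels), "k1" (the pictures are not rectified: a ray, as slopes to the right and down, at radius r is drawn at 1 + k1 r^2 times it, then the intrinsics apply), "rvec" (rotation vector, rad) and "tvec" (3), from world to camera coordinates, as OpenCV has them. Camera axes: x right, y down, z forward; pixel columns grow to the right and rows downward; lengths in m; the calibration is good to about 2 mm. A picture is of the moment at which its call begins: read the wrist's pose just before it. camera_info takes no time and is no camera call; for the wrist camera it gives the pose at the moment of the call.
- finish_job(): hands the job in, once; it reports no verdict.
The state is a dict: "time_s": time; "joints": joint angles; "joint_velocities": joint speeds; "effort": joint torques, N m; "tcp_pos": TCP position; "ee_rot": TCP orientation; "wrist_force": force on the tool from outside, world axes, zero at the start; "moment": the same for the moment, N m; "gripper_width": opening from 0.0 (shut) to 1.0 (fully open).
Only numpy, scipy, OpenCV 4.12 (cv2) and the standard library are available. Lean on these libraries where they do the work, as an engineer would, in place of code of your own. Each camera call takes 0.05 s, during which the arm holds its last target. There are 200 camera calls.

## Working session

There is one attempt and no reset: what is moved stays moved. The work goes in short steps, Python scripts to look and compute and a tool call to move; the robot and the scene stay as the last step left them, time stands still between calls to the robot, and variables do not carry over. Pictures are saved under pics/ and viewed, about 8 in all and at most 12, crops included, and the job is handed in when it is done.

Besides the shell and the picture viewer there is one more tool, called by a JSON object that holds its "method" and its "body", one argument or row to a line. jog_arm: Moves the arm, as the interface text tells. Its arguments: {"type":"object","properties":{"series":{"type":"array","items":{"type":"array"}}},"required":["series"]}

```bash
ls; mkdir -p pics; python3 - <<'E'
from station import *
import cv2,numpy as np
s=sense();print(s['time_s'],s['tcp_pos'],np.round(s['ee_rot'],3).tolist(),s['gripper_width'])
for n in("scene","top"):
    i=capture(n);cv2.imwrite(f"pics/{n}0.png",i[:,:,::-1]);print(n,{k:np.round(v,3).tolist() for k,v in camera_info(n).items()})
print({k:np.round(v,3).tolist() for k,v in camera_info("wrist").items()})
E
```

```text
pics
0.0 [0.15131108 0.60578873 0.22146261] [[-0.243, -0.0, 0.97], [-0.97, -0.002, -0.243], [0.002, -1.0, 0.0]] 0.999666129603481
scene {'fx': 554.732, 'fy': 554.732, 'cx': 317.258, 'cy': 229.538, 'k1': -0.108, 'rvec': [1.04, 2.443, -1.034], 'tvec': [0.406, -0.27, 1.257]}
top {'fx': 461.103, 'fy': 461.103, 'cx': 323.531, 'cy': 242.45, 'k1': 0.021, 'rvec': [2.194, -2.149, 0.124], 'tvec': [-0.011, 0.614, 0.894]}
{'fx': 355.976, 'fy': 355.976, 'cx': 318.212, 'cy': 232.62, 'k1': -0.043, 'rvec': [-1.811, 2.32, 0.338], 'tvec': [0.624, -0.036, 0.392]}
```

View pics/top0.png

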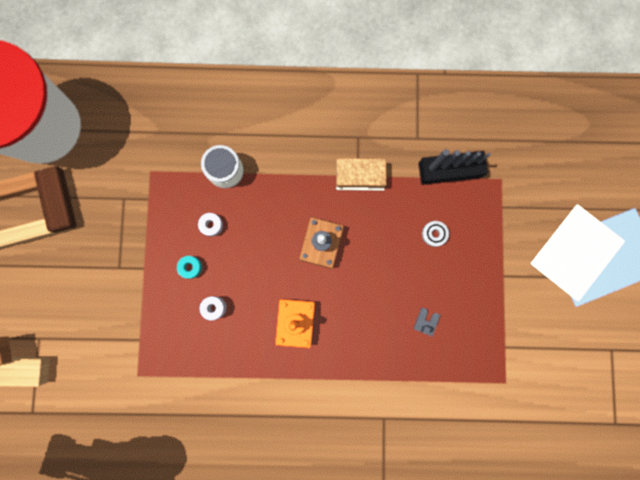

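View pics/scene0.png

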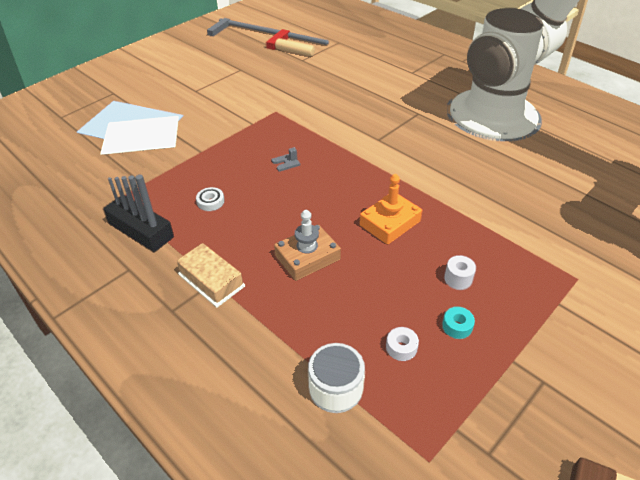

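Top view: the spindle in the wooden block is at (322,240), bearing (435,233), keeper (427,321) and rings at (210,224), (212,308) and turquoise (188,267). An orange look-alike block is at (296,323). In the scene view the ring at (402,344) looks short and the one at (460,272) tall.

```bash
cat > h.py <<'E'
from station import *
import cv2,numpy as np
def K(c): return np.array([[c['fx'],0,c['cx']],[0,c['fy'],c['cy']],[0,0,1.]]),np.array([c['k1'],0,0,0,0.])
def ray(c,px):
    k,d=K(c);u=cv2.undistortPoints(np.array(px,float).reshape(-1,1,2),k,d).reshape(-1,2)
    R=cv2.Rodrigues(np.array(c['rvec'],float))[0];o=-R.T@np.array(c['tvec'],float)
    return o,np.c_[u,np.ones(len(u))]@R
def plane(c,px,z):
    o,v=ray(c,px);return o+v*((z-o[2])/v[:,2])[:,None]
def proj(c,P):
    k,d=K(c);return cv2.projectPoints(np.array(P,float).reshape(-1,1,3),np.array(c['rvec'],float),np.array(c['tvec'],float),k,d)[0].reshape(-1,2)
def tri(c1,p1,c2,p2):
    a,u=ray(c1,[p1]);b,v=ray(c2,[p2]);u=u[0];v=v[0]
    t=np.linalg.lstsq(np.c_[u,-v],b-a,rcond=None)[0];A=a+u*t[0];B=b+v*t[1];return (A+B)/2,np.linalg.norm(A-B)
E
python3 - <<'E'
from h import *
T=camera_info("top");S=camera_info("scene")
for n,p,z in [("spindle",(322,240),.1),("bearing",(435,233),.016),("r224",(210,224),.022),("r308",(212,308),.034),("turq",(188,267),.022),("tin",(221,166),.063),("sand",(361,172),.036),("drill",(455,168),.03),("keeper",(427,321),.006),("orange",(296,323),.05),("origin?",(320,240),0)]:
    P=plane(T,[p],z)[0];print(n,P.round(3),np.hypot(*P[:2]).round(3),proj(S,P).round(0))
t=cv2.imread("pics/top0.png");s=cv2.imread("pics/scene0.png")
def crop(i,x,y,w,h): return cv2.resize(i[y:y+h,x:x+w],(400,300),interpolation=cv2.INTER_CUBIC)
cv2.imwrite("pics/z1.png",np.vstack([np.hstack([crop(t,280,200,80,60),crop(t,395,295,80,60)]),np.hstack([crop(s,265,200,100,75),crop(s,380,250,133,100)])]))
E
```

```text
spindle [0.611 0.005 0.1  ] 0.611 [[306. 211.]]
bearing [ 0.64  -0.227  0.016] 0.679 [[209. 195.]]
r224 [0.648 0.233 0.022] 0.688 [[401. 337.]]
r308 [0.479 0.218 0.034] 0.527 [[460. 263.]]
turq [0.56  0.273 0.022] 0.622 [[458. 316.]]
tin [0.758 0.206 0.063] 0.785 [[336. 358.]]
sand [ 0.759 -0.072  0.036] 0.763 [[208. 264.]]
drill [ 0.773 -0.265  0.03 ] 0.817 [[136. 215.]]
keeper [ 0.461 -0.212  0.006] 0.507 [[284. 160.]]
orange [0.455 0.051 0.05 ] 0.457 [[389. 201.]]
origin? [0.622 0.009 0.   ] 0.622 [[305. 259.]]
```

View pics/z1.png

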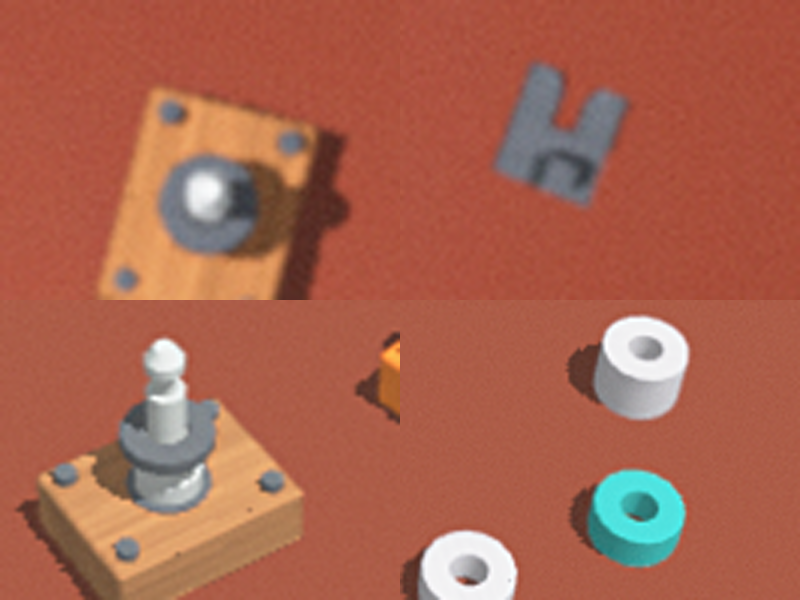

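The head top is at crop (165,340), which is scene pixel (306,210). The collar is raised above the shoulder. The short spacer is the ring at about (0.648, 0.233); the one at (0.479, 0.218) is tall. The keeper's mouth points along about +x, turned roughly -21°. I'm moving towards the bearing.

{"method": "jog_arm", "body": {
  "series": [
    [[0.043, 0, 0.042], [0, 0, 0], 0.087],
    [[0.043, 0, 0.042], [0, 0, 0], 0.087],
    [[0.043, 0, 0.042], [0, 0, 0], 0.087],
    [[0.043, 0, 0.042], [0, 0, 0], 0.087],
    [[0.043, 0, 0.042], [0, 0, 0], 0.087],
    [[0.043, 0, 0.042], [0, 0, 0], 0.087],
    [[0.043, 0, 0.042], [0, 0, 0], 0.087],
    [[0.043, 0, 0.042], [0, 0, 0], 0.087],
    [[0.043, 0, 0.042], [0, 0, 0], 0.087],
    [[0.043, 0, 0.042], [0, 0, 0], 0.087]
  ]
}}

```text
time_s: 1.35
tcp_pos: [0.4552, 0.0855, 0.2225]
ee_rot: [[-0.242, 0.0, 0.97], [-0.97, 0.0, -0.242], [-0.0, -1.0, 0.0]]
wrist_force: [0.2, 1.3, -0.1]
gripper_width: 1.003
```

```bash
python3 - <<'E'
from h import *
s=sense();p=np.array(s['tcp_pos']);R=np.array(s['ee_rot']);print(s['time_s'],p.round(4),R.round(3).tolist(),s['wrist_force'])
c=camera_info("wrist");Rc=cv2.Rodrigues(np.array(c['rvec']))[0];o=-Rc.T@np.array(c['tvec']);print("cam in tool",R.T@(o-p),"axis in tool",(R.T@Rc.T).round(3).tolist())
T=camera_info("top");S=camera_info("scene")
print("head",tri(T,(321.4,238.6),S,(306.25,210.5)))
t=cv2.imread("pics/top0.png");h=cv2.cvtColor(t,cv2.COLOR_BGR2HSV)
def blob(x,y,r,f):
    m=np.zeros(t.shape[:2],np.uint8);m[y-r:y+r,x-r:x+r]=f(h[y-r:y+r,x-r:x+r]).astype(np.uint8)
    cs=cv2.findContours(m,cv2.RETR_EXTERNAL,cv2.CHAIN_APPROX_NONE)[0];k=max(cs,key=cv2.contourArea);return k
for n,x,y,z in(("bearing",435,233,.016),("spacer",210,224,.022),("tall",212,308,.034)):
    k=blob(x,y,22,lambda q:(q[...,1]<90)&(q[...,2]>100));(a,b),(w,hh),_=cv2.fitEllipse(k);print(n,(a,b),(w,hh),plane(T,[(a,b)],z)[0].round(4))
k=blob(427,321,22,lambda q:(q[...,1]<110));r=cv2.minAreaRect(k);print("keeper",r,plane(T,cv2.boxPoints(r),.006).round(4).tolist())
E
```

```text
1.35 [0.4552 0.0855 0.2225] [[-0.242, 0.0, 0.97], [-0.97, 0.0, -0.242], [-0.0, -1.0, 0.0]] [ 0.2137994   1.25393498 -0.07472081]
cam in tool [ 0.00066619 -0.16336283  0.07772797] axis in tool [[1.0, -0.0, -0.001], [0.0, -0.286, 0.958], [-0.0, -0.958, -0.286]]
head (array([0.61309071, 0.00640477, 0.10412242]), np.float64(0.0011872158361872617))
bearing (435.24078369140625, 233.3527374267578) (25.426223754882812, 26.954017639160156) [ 0.6393 -0.2274  0.016 ]
spacer (209.56570434570312, 223.9200897216797) (23.146833419799805, 24.003446578979492) [0.648  0.2335 0.022 ]
tall (212.03842163085938, 307.80474853515625) (23.66157341003418, 26.694272994995117) [0.4799 0.218  0.034 ]
keeper ((426.52813720703125, 321.4276123046875), (21.177217483520508, 23.92145347595215), 21.25050163269043) [[0.4448, -0.1824, 0.006], [0.4899, -0.2001, 0.006], [0.4753, -0.2402, 0.006], [0.4304, -0.2223, 0.006]]
```

{"method": "jog_arm", "body": {
  "series": [
    [[0.037, 0.01, 0.0363], [0, 0, 0], 0.087],
    [[0.037, 0.018, 0.0363], [0, 0, 0], 0.087],
    [[0.037, 0.018, 0.0363], [0, 0, 0], 0.087],
    [[0.037, 0.018, 0.0363], [0, 0, 0], 0.087],
    [[0.037, 0.018, 0.0363], [0, 0, 0], 0.087],
    [[0.037, 0.018, 0.0363], [0, 0, 0], 0.087],
    [[0.037, 0.02, 0.0363], [0, 0, 0], 0.087],
    [[0, 0, 0], [0, 0, 0], 0.087],
    [[0, 0, 0], [0, 0, 0], 0.087]
  ]
}}

```text
time_s: 2.48
tcp_pos: [0.6379, -0.2254, 0.1019]
ee_rot: [[-0.243, -0.002, 0.97], [-0.97, 0.0, -0.243], [0.0, -1.0, -0.002]]
wrist_force: [-0.1, 0.1, -0.4]
gripper_width: 0.999
```

```bash
cat >> h.py <<'E'
def look(f):
    s=sense();c=camera_info("wrist");i=capture("wrist")[:,:,::-1].copy();cv2.imwrite(f,i)
    print(s['time_s'],np.round(s['tcp_pos'],4),np.round(s['wrist_force'],1),s['gripper_width']);return s,c,i
def totool(s,P): return (np.array(s['ee_rot']).T@(np.array(P)-np.array(s['tcp_pos']))).round(4)
E
python3 - <<'E'
from h import *
s,c,i=look("pics/w1.png")
print(s['ee_rot'],proj(c,[[.6393,-.2274,.016],s['tcp_pos']]))
E
```

```text
2.475 [ 0.6379 -0.2254  0.1019] [-0.1  0.1 -0.4] 0.9987385115075075
[[-2.42772517e-01 -1.53666723e-03  9.70082029e-01]
 [-9.70083246e-01  3.43588388e-04 -2.42772277e-01]
 [ 3.97512820e-05 -9.99998760e-01 -1.57410895e-03]] [[319.66316351 234.28749695]
 [317.00553703 287.73669042]]
```

View pics/w1.png

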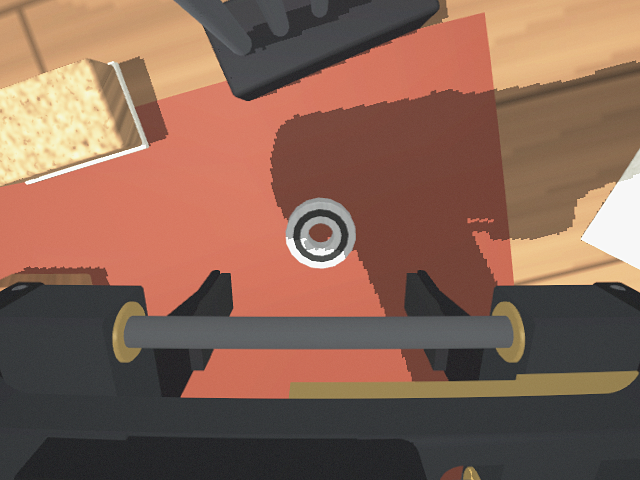

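The bearing is at about (321,233), between the fingers at x 225 and 410. That is close to the predicted (319.7,234.3), so I'll refine it by contour.

```bash
cat >> h.py <<'E'
def ring(i,box,f=lambda q:q[...,1]<70):
    x0,y0,x1,y1=box;h=cv2.cvtColor(i,cv2.COLOR_BGR2HSV)[y0:y1,x0:x1]
    k=max(cv2.findContours(f(h).astype(np.uint8),cv2.RETR_EXTERNAL,cv2.CHAIN_APPROX_NONE)[0],key=cv2.contourArea)
    return cv2.convexHull(k).reshape(-1,2)+[x0,y0]
def circ(P):
    A=np.c_[P[:,:2],np.ones(len(P))];q=np.linalg.lstsq(A,(P[:,:2]**2).sum(1),rcond=None)[0];a=q[:2]/2;return a,np.sqrt(q[2]+a@a)
E
python3 - <<'E'
from h import *
s=sense();c=camera_info("wrist");i=cv2.imread("pics/w1.png")
k=ring(i,(270,180,372,285));e=cv2.fitEllipse(k.astype(np.float32));print(e)
P=plane(c,[e[0]],.012)[0];print(P,totool(s,[P[0],P[1],.0]));print(circ(plane(c,k,.014)))
E
```

```text
((320.22454833984375, 232.80307006835938), (70.00616455078125, 71.06854248046875), 174.07278442382812)
[ 0.63926423 -0.2272207   0.012     ] [0.0021 0.1028 0.0016]
(array([ 0.63904096, -0.22713026]), np.float64(0.026757877598718893))
```

{"method": "jog_arm", "body": {
  "series": [
    [[0.0017, 0.04, 0.0016], [0, 0, 0], 0.087],
    [[0, 0.035, 0], [0, 0, 0], 0.087],
    [[0, 0.018, 0], [0, 0, 0], 0.087],
    [[0, 0.005, 0], [0, 0, 0], 0.087],
    [[0, 0, 0], [0, 0, 0], 0.045],
    [[0, 0, 0], [0, 0, 0], 0.045],
    [[0, 0, 0], [0, 0, 0], 0.045],
    [[0, 0, 0], [0, 0, 0], 0.045],
    [[0, 0, 0], [0, 0, 0], 0.045]
  ]
}}

```text
time_s: 3.65
tcp_pos: [0.6398, -0.2276, 0.005]
ee_rot: [[-0.242, 0.001, 0.97], [-0.97, -0.0, -0.242], [-0.0, -1.0, 0.001]]
wrist_force: [-0.5, 1.3, 2.3]
gripper_width: 0.584
```

{"method": "jog_arm", "body": {
  "series": [
    [[0, -0.03, 0], [0, 0, 0], 0.045],
    [[0, -0.05, 0], [0, 0, 0], 0.045],
    [[-0.0441, -0.01, -0.0285], [0, 0, 0], 0.045],
    [[-0.0441, -0.01, -0.0285], [0, 0, 0], 0.045],
    [[-0.0441, -0.01, -0.0285], [0, 0, 0], 0.045],
    [[-0.0441, -0.01, -0.0285], [0, 0, 0], 0.045],
    [[-0.0441, -0.01, -0.0285], [0, 0, 0], 0.045],
    [[0, 0, 0], [0, 0, 0], 0.045],
    [[0, 0, 0], [0, 0, 0], 0.045]
  ]
}}

```text
time_s: 4.78
tcp_pos: [0.5544, 0.021, 0.1343]
ee_rot: [[-0.242, -0.001, 0.97], [-0.97, -0.0, -0.242], [0.0, -1.0, -0.001]]
wrist_force: [-0.6, 0.7, -1.3]
gripper_width: 0.586
```

```bash
python3 - <<'E'
from h import *
s,c,i=look("pics/w2.png")
print(np.round(s['ee_rot'],3).tolist(),proj(c,[[.613,.0064,.104],s['tcp_pos']]))
E
```

```text
4.775 [0.5544 0.021  0.1343] [-0.6  0.7 -1.3] 0.5860804517382996
[[-0.242, -0.001, 0.97], [-0.97, -0.0, -0.242], [0.0, -1.0, -0.001]] [[317.07094164 160.25501196]
 [317.07748374 287.72833403]]
```

View pics/w2.png

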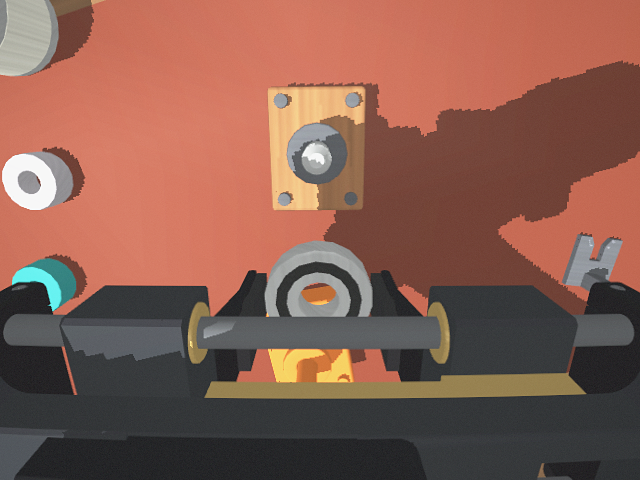

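The head is at about (316,156) on the block at centre (316,148). The bearing is held at about (319,297). I'll zoom in for exact centres.

```bash
python3 - <<'E'
from h import *
i=cv2.imread("pics/w2.png")
a=cv2.resize(i[118:190,270:366],(800,600),interpolation=cv2.INTER_CUBIC)[:,:];b=i[235:325,260:380]
a=cv2.resize(i[118:190,280:352],(400,400),interpolation=cv2.INTER_CUBIC);b=cv2.resize(i[235:335,260:380],(400,333),interpolation=cv2.INTER_CUBIC)
o=np.zeros((400,800,3),np.uint8);o[:,:400]=a;o[:333,400:]=b
cv2.imwrite("pics/z2.png",o)
E
```

```text
(no output)
```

View pics/z2.png

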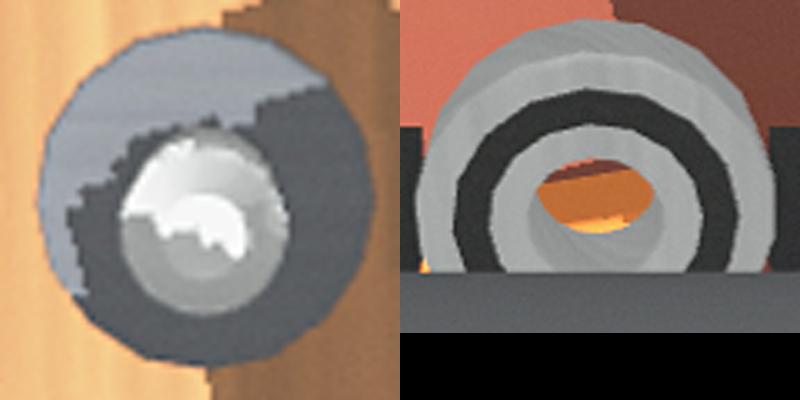

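```bash
python3 - <<'E'
from h import *
s=sense();c=camera_info("wrist");i=cv2.imread("pics/w2.png")
def cr(p): return np.array([[260+(x-400)/3.333,235+y/3.333] for x,y in p])
for p in ([(417,200),(597,53),(775,200),(470,105),(720,105)],[(453,218),(595,90),(738,218)],[(489,210),(597,125),(703,210)]):
    a,r=circ(plane(c,cr(p),.1453));print(r,totool(s,[*a,.1453]))
print("collar",[ (plane(c,[[280+205/5.556,118+198/5.556]],z)[0]).round(4) for z in(.05,.055,.06)])
def g(p,z):P=plane(c,[[280+p[0]/5.556,118+p[1]/5.556]],z)[0];return P.round(4),totool(s,P)
print(g((206,233),.104),g((205,315),.0925),g((120,225),.097),g((290,225),.097))
E
```

```text
0.025513825396398137 [ 0.0008 -0.0113 -0.0023]
0.02027947001389936 [ 0.0008 -0.0113 -0.002 ]
0.015350832517283615 [ 0.0009 -0.0113 -0.0023]
collar [array([0.6127, 0.0061, 0.05  ]), array([0.6131, 0.006 , 0.055 ]), array([0.6134, 0.0059, 0.06  ])]
(array([0.6133, 0.0057, 0.104 ]), array([-0.0001,  0.03  ,  0.0606])) (array([0.6042, 0.0081, 0.0925]), array([-0.0002,  0.0415,  0.0512])) (array([0.6155, 0.014 , 0.097 ]), array([-0.0087,  0.037 ,  0.0607])) (array([ 0.6114, -0.0025,  0.097 ]), array([0.0083, 0.037 , 0.0607]))
```

{"method": "jog_arm", "body": {
  "series": [
    [[-0.0007, 0, 0.031], [0, 0, 0], 0.045],
    [[0, 0, 0.0309], [0, 0, 0], 0.045],
    [[0, 0.012, 0], [0, 0, 0], 0.045],
    [[0, 0.01, 0], [0, 0, 0], 0.045],
    [[0, 0.003, 0], [0, 0, 0], 0.045],
    [[0, 0.002, 0], [0, 0, 0], 0.045],
    [[0, 0.002, 0], [0, 0, 0], 0.045],
    [[0, 0, 0], [0, 0, 0], 0.045]
  ]
}}

```text
time_s: 5.82
tcp_pos: [0.615, 0.0068, 0.1058]
ee_rot: [[-0.242, 0.0, 0.97], [-0.97, 0.0, -0.242], [-0.0, -1.0, 0.0]]
wrist_force: [-0.1, -0.5, -1.7]
gripper_width: 0.588
```

{"method": "jog_arm", "body": {
  "series": [
    [[0, 0.002, 0], [0, 0, 0], 0.045],
    [[0, 0.002, 0], [0, 0, 0], 0.045],
    [[0, 0.002, 0], [0, 0, 0], 0.045],
    [[0, 0, 0], [0, 0, 0], 0.045]
  ]
}}

```text
time_s: 6.32
tcp_pos: [0.6149, 0.0066, 0.0993]
ee_rot: [[-0.242, -0.001, 0.97], [-0.97, -0.0, -0.242], [0.0, -1.0, -0.001]]
wrist_force: [0.2, 0.6, -1.6]
gripper_width: 0.583
```

{"method": "jog_arm", "body": {
  "series": [
    [[0, 0.002, 0], [0, 0, 0], 0.045],
    [[0, 0.002, 0], [0, 0, 0], 0.045],
    [[0, 0.002, 0], [0, 0, 0], 0.045],
    [[0, 0.002, 0], [0, 0, 0], 0.045],
    [[0, 0, 0], [0, 0, 0], 0.045]
  ]
}}

```text
time_s: 6.95
tcp_pos: [0.6149, 0.0066, 0.0913]
ee_rot: [[-0.242, -0.001, 0.97], [-0.97, -0.0, -0.242], [0.0, -1.0, -0.0]]
wrist_force: [0.2, -0.2, -2.0]
gripper_width: 0.59
```

{"method": "jog_arm", "body": {
  "series": [
    [[0, 0.004, 0], [0, 0, 0], 0.045],
    [[0, 0.004, 0], [0, 0, 0], 0.045],
    [[0, 0.004, 0], [0, 0, 0], 0.045],
    [[0, 0.004, 0], [0, 0, 0], 0.045],
    [[0, 0.003, 0], [0, 0, 0], 0.045],
    [[0, 0.001, 0], [0, 0, 0], 0.045],
    [[0, 0.001, 0], [0, 0, 0], 0.045],
    [[0, 0, 0], [0, 0, 0], 0.045]
  ]
}}

```text
time_s: 7.95
tcp_pos: [0.615, 0.0066, 0.0706]
ee_rot: [[-0.242, 0.0, 0.97], [-0.97, 0.0, -0.242], [-0.0, -1.0, 0.0]]
wrist_force: [-0.2, 0.2, -2.4]
gripper_width: 0.587
```

{"method": "jog_arm", "body": {
  "series": [
    [[0, 0.0015, 0], [0, 0, 0], 0.045],
    [[0, 0.0015, 0], [0, 0, 0], 0.045],
    [[0, 0.0015, 0], [0, 0, 0], 0.045],
    [[0, 0.0015, 0], [0, 0, 0], 0.045],
    [[0, 0, 0], [0, 0, 0], 0.045]
  ]
}}

```text
time_s: 8.57
tcp_pos: [0.6151, 0.0066, 0.0651]
ee_rot: [[-0.242, 0.0, 0.97], [-0.97, -0.0, -0.242], [-0.0, -1.0, 0.0]]
wrist_force: [-3.2, 0.1, 3.0]
gripper_width: 0.586
```

{"method": "jog_arm", "body": {
  "series": [
    [[0, 0, 0], [0, 0, 0], 0.087],
    [[0, 0, 0], [0, 0, 0], 0.087],
    [[0, 0, 0], [0, 0, 0], 0.087],
    [[0, -0.035, 0], [0, 0, 0], 0.087],
    [[0, -0.035, 0], [0, 0, 0], 0.087],
    [[-0.0456, 0, -0.0046], [0, 0, 0], 0.087],
    [[-0.0456, 0, -0.0046], [0, 0, 0], 0.087],
    [[-0.0456, 0.006, -0.0046], [0, 0, 0], 0.087],
    [[-0.0456, 0.012, -0.0046], [0, 0, 0], 0.087],
    [[-0.0456, 0.012, -0.0046], [0, 0, 0], 0.087]
  ]
}}

```text
time_s: 9.82
tcp_pos: [0.6482, 0.2349, 0.1041]
ee_rot: [[-0.242, 0.0, 0.97], [-0.97, 0.0, -0.242], [-0.0, -1.0, 0.0]]
wrist_force: [0.1, -0.5, -0.2]
gripper_width: 1.0
```

{"method": "jog_arm", "body": {
  "series": [
    [[0, 0, 0], [0, 0, 0], 0.087],
    [[0, 0, 0], [0, 0, 0], 0.087]
  ]
}}

```text
time_s: 10.07
tcp_pos: [0.6478, 0.2332, 0.1041]
ee_rot: [[-0.242, -0.001, 0.97], [-0.97, -0.001, -0.242], [0.001, -1.0, -0.0]]
wrist_force: [-0.5, 0.1, 0.0]
gripper_width: 1.0
```

```bash
python3 - <<'E'
from h import *
s,c,i=look("pics/w3.png")
q=proj(c,[[.648,.2335,.022]])[0];print(q)
x,y=int(q[0]),int(q[1]);k=ring(i,(x-60,y-60,x+60,min(y+60,305)),lambda q:(q[...,1]<60)&(q[...,2]>90));e=cv2.fitEllipse(k.astype(np.float32));print(e)
P=plane(c,[e[0]],.014)[0];print(P.round(4),totool(s,P));a,r=circ(plane(c,k,.018));print(a,r,totool(s,[*a,0]))
cv2.ellipse(i,e,(0,255,0),1);cv2.imwrite("pics/w3e.png",i)
E
```

```text
10.075 [0.6478 0.2332 0.1041] [-0.5  0.1  0. ] 0.9998393953170703
[316.92410374 238.16483824]
((315.01873779296875, 237.24049377441406), (62.702144622802734, 65.48247528076172), 2.041940689086914)
[0.6466 0.2353 0.014 ] [-0.0019  0.0901 -0.0016]
[0.6471973  0.23519538] 0.02413222297462838 [-0.0019  0.1041 -0.001 ]
```

View pics/w3e.png

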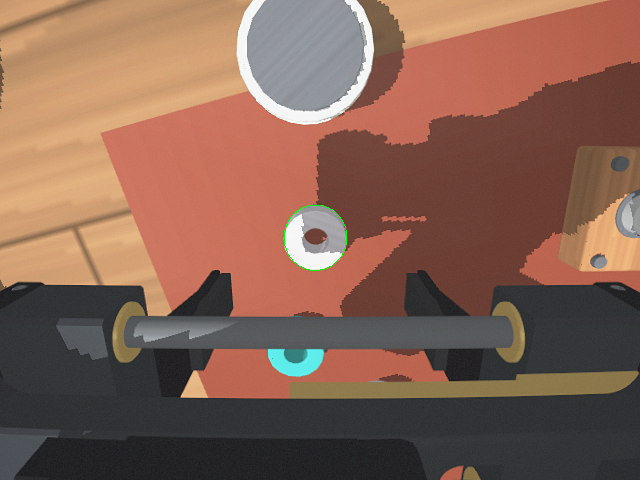

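The spacer is at (315,237) between the fingers, with the tin and turquoise ring clear of them.

{"method": "jog_arm", "body": {
  "series": [
    [[-0.0018, 0.04, -0.002], [0, 0, 0], 0.087],
    [[0, 0.035, 0], [0, 0, 0], 0.087],
    [[0, 0.016, 0], [0, 0, 0], 0.087],
    [[0, 0.005, 0], [0, 0, 0], 0.087],
    [[0, 0, 0], [0, 0, 0], 0.039],
    [[0, 0, 0], [0, 0, 0], 0.039],
    [[0, 0, 0], [0, 0, 0], 0.039],
    [[0, 0, 0], [0, 0, 0], 0.039],
    [[0, 0, 0], [0, 0, 0], 0.039]
  ]
}}

```text
time_s: 11.25
tcp_pos: [0.6465, 0.2357, 0.0087]
ee_rot: [[-0.242, 0.0, 0.97], [-0.97, 0.0, -0.242], [-0.0, -1.0, 0.0]]
wrist_force: [0.7, 0.4, -0.4]
gripper_width: 0.513
```

{"method": "jog_arm", "body": {
  "series": [
    [[0, -0.03, 0], [0, 0, 0], 0.039],
    [[0, -0.05, 0], [0, 0, 0], 0.039],
    [[0.0461, -0.02, -0.0074], [0, 0, 0], 0.039],
    [[0.0461, -0.02, -0.0074], [0, 0, 0], 0.039],
    [[0.0461, -0.01, -0.0074], [0, 0, 0], 0.039],
    [[0.0461, 0, -0.0074], [0, 0, 0], 0.039],
    [[0.0461, 0, -0.0074], [0, 0, 0], 0.039],
    [[0, 0, 0], [0, 0, 0], 0.039],
    [[0, 0, 0], [0, 0, 0], 0.039]
  ]
}}

```text
time_s: 12.38
tcp_pos: [0.5551, 0.0211, 0.1387]
ee_rot: [[-0.243, 0.001, 0.97], [-0.97, 0.0, -0.243], [-0.0, -1.0, 0.001]]
wrist_force: [0.5, 0.1, -1.5]
gripper_width: 0.509
```

```bash
python3 - <<'E'
from h import *
s,c,i=look("pics/w4.png")
print(np.round(s['ee_rot'],3).tolist(),proj(c,[[.613,.006,.104],s['tcp_pos']]))
a=cv2.resize(i[108:198,270:360],(400,400),interpolation=cv2.INTER_CUBIC);b=cv2.resize(i[225:325,260:380],(400,333),interpolation=cv2.INTER_CUBIC)
o=np.zeros((400,800,3),np.uint8);o[:,:400]=a;o[:333,400:]=b
cv2.imwrite("pics/z4.png",o)
E
```

```text
12.375 [0.5551 0.0211 0.1387] [ 0.5  0.1 -1.5] 0.5092900180945314
[[-0.243, 0.001, 0.97], [-0.97, 0.0, -0.243], [-0.0, -1.0, 0.001]] [[318.22296121 160.42321133]
 [317.07145496 287.70020285]]
```

View pics/z4.png

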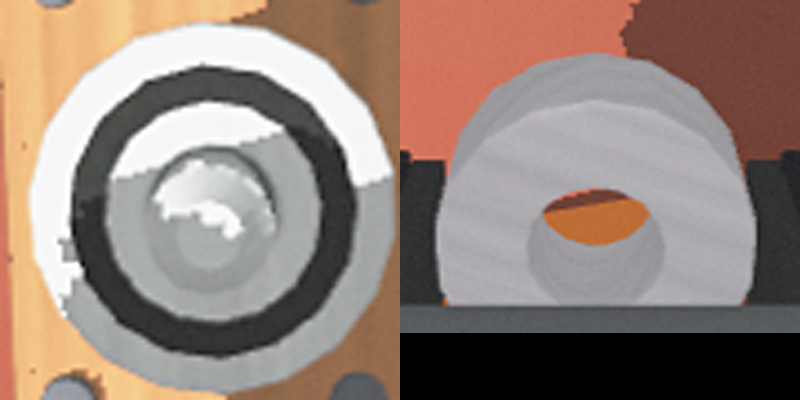

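The bearing sits flat around the spindle (left panel), and the spacer is level in the jaws (right panel).

```bash
python3 - <<'E'
from h import *
s=sense();c=camera_info("wrist")
def cr(p): return np.array([[260+(x-400)/3.333,225+y/3.333] for x,y in p])
for p in ([(437,225),(597,101),(755,225),(480,150),(712,150)],[(527,240),(597,188),(665,240)]):
    a,r=circ(plane(c,cr(p),.152));print(r,totool(s,[*a,.152]))
def g(p,z):P=plane(c,[[270+p[0]/4.444,108+p[1]/4.444]],z)[0];return P.round(4),totool(s,P)
print(g((209,243),.104),g((150,222),.097),g((276,222),.097),totool(s,[.613,.0062,.1]))
print("bearing top",g((212,208),.076))
E
```

```text
0.022474277720256813 [ 0.0009 -0.0134 -0.0005]
0.009825778506870494 [ 0.0009 -0.0134 -0.0003]
(array([0.6122, 0.0074, 0.104 ]), array([-0.0001,  0.0347,  0.0586])) (array([0.6159, 0.0143, 0.097 ]), array([-0.0076,  0.0417,  0.0606])) (array([ 0.612 , -0.0013,  0.097 ]), array([0.0085, 0.0417, 0.0606])) [0.0009 0.0387 0.0597]
bearing top (array([0.6142, 0.0066, 0.076 ]), array([0.0003, 0.0627, 0.0608]))
```

{"method": "jog_arm", "body": {
  "series": [
    [[0, 0, 0.0304], [0, 0, 0], 0.039],
    [[0, 0, 0.03], [0, 0, 0], 0.039],
    [[0, 0.012, 0], [0, 0, 0], 0.039],
    [[0, 0.01, 0], [0, 0, 0], 0.039],
    [[0, 0.003, 0], [0, 0, 0], 0.039],
    [[0, 0.002, 0], [0, 0, 0], 0.039],
    [[0, 0.002, 0], [0, 0, 0], 0.039],
    [[0, 0.002, 0], [0, 0, 0], 0.039],
    [[0, 0.001, 0], [0, 0, 0], 0.039],
    [[0, 0, 0], [0, 0, 0], 0.039]
  ]
}}

```text
time_s: 13.68
tcp_pos: [0.6133, 0.0063, 0.1066]
ee_rot: [[-0.242, -0.0, 0.97], [-0.97, -0.0, -0.242], [0.0, -1.0, -0.0]]
wrist_force: [-0.1, -0.1, -0.7]
gripper_width: 0.513
```

Spacer bottom is now about 0.098 with no side force. Continuing.

{"method": "jog_arm", "body": {
  "series": [
    [[0, 0.002, 0], [0, 0, 0], 0.039],
    [[0, 0.002, 0], [0, 0, 0], 0.039],
    [[0, 0.002, 0], [0, 0, 0], 0.039],
    [[0, 0.002, 0], [0, 0, 0], 0.039],
    [[0, 0, 0], [0, 0, 0], 0.039]
  ]
}}

```text
time_s: 14.3
tcp_pos: [0.6131, 0.0063, 0.0983]
ee_rot: [[-0.242, -0.001, 0.97], [-0.97, -0.0, -0.242], [0.0, -1.0, -0.001]]
wrist_force: [0.2, -0.1, -0.2]
gripper_width: 0.514
```

{"method": "jog_arm", "body": {
  "series": [
    [[0, 0.002, 0], [0, 0, 0], 0.039],
    [[0, 0.002, 0], [0, 0, 0], 0.039],
    [[0, 0.002, 0], [0, 0, 0], 0.039],
    [[0, 0.002, 0], [0, 0, 0], 0.039],
    [[0, 0.002, 0], [0, 0, 0], 0.039],
    [[0, 0.0015, 0], [0, 0, 0], 0.039],
    [[0, 0.0015, 0], [0, 0, 0], 0.039],
    [[0, 0, 0], [0, 0, 0], 0.039]
  ]
}}

```text
time_s: 15.3
tcp_pos: [0.6132, 0.0063, 0.0854]
ee_rot: [[-0.242, -0.0, 0.97], [-0.97, -0.0, -0.242], [0.0, -1.0, -0.0]]
wrist_force: [-1.5, 0.4, -0.7]
gripper_width: 0.508
```

{"method": "jog_arm", "body": {
  "series": [
    [[0, 0.001, 0], [0, 0, 0], 0.039],
    [[0, 0.001, 0], [0, 0, 0], 0.039],
    [[0, 0.001, 0], [0, 0, 0], 0.039],
    [[0, 0, 0], [0, 0, 0], 0.039]
  ]
}}

```text
time_s: 15.8
tcp_pos: [0.6135, 0.0064, 0.0828]
ee_rot: [[-0.242, 0.001, 0.97], [-0.97, 0.0, -0.242], [-0.0, -1.0, 0.001]]
wrist_force: [-1.0, -0.1, 3.0]
gripper_width: 0.507
```

{"method": "jog_arm", "body": {
  "series": [
    [[0, 0.001, 0], [0, 0, 0], 0.039],
    [[0, 0.001, 0], [0, 0, 0], 0.039],
    [[0, 0.001, 0], [0, 0, 0], 0.039]
  ]
}}

```text
time_s: 16.18
tcp_pos: [0.6135, 0.0064, 0.0795]
ee_rot: [[-0.242, 0.0, 0.97], [-0.97, 0.0, -0.242], [-0.0, -1.0, 0.0]]
wrist_force: [-0.4, 0.5, 3.0]
gripper_width: 0.512
```

{"method": "jog_arm", "body": {
  "series": [
    [[0, 0.001, 0], [0, 0, 0], 0.039],
    [[0, 0.001, 0], [0, 0, 0], 0.039]
  ]
}}

```text
time_s: 16.42
tcp_pos: [0.6135, 0.0064, 0.0775]
ee_rot: [[-0.242, 0.0, 0.97], [-0.97, 0.0, -0.242], [-0.0, -1.0, 0.0]]
wrist_force: [-0.9, 0.5, 2.1]
gripper_width: 0.511
```

{"method": "jog_arm", "body": {
  "series": [
    [[0, 0.001, 0], [0, 0, 0], 0.039],
    [[0, 0.001, 0], [0, 0, 0], 0.039]
  ]
}}

```text
time_s: 16.68
tcp_pos: [0.6134, 0.0063, 0.0756]
ee_rot: [[-0.242, 0.0, 0.97], [-0.97, 0.0, -0.242], [-0.0, -1.0, 0.0]]
wrist_force: [0.4, 0.2, 2.6]
gripper_width: 0.515
```

{"method": "jog_arm", "body": {
  "series": [
    [[0, 0.001, 0], [0, 0, 0], 0.039],
    [[0, 0.0005, 0], [0, 0, 0], 0.039]
  ]
}}

```text
time_s: 16.92
tcp_pos: [0.6134, 0.0064, 0.074]
ee_rot: [[-0.242, 0.0, 0.97], [-0.97, 0.0, -0.242], [-0.0, -1.0, 0.0]]
wrist_force: [-0.3, -0.2, 2.9]
gripper_width: 0.511
```

{"method": "jog_arm", "body": {
  "series": [
    [[0, 0.0005, 0], [0, 0, 0], 0.039],
    [[0, 0.0005, 0], [0, 0, 0], 0.039]
  ]
}}

```text
time_s: 17.18
tcp_pos: [0.6135, 0.0063, 0.0734]
ee_rot: [[-0.242, 0.0, 0.97], [-0.97, -0.0, -0.242], [0.0, -1.0, 0.0]]
wrist_force: [-1.3, 0.1, 7.0]
gripper_width: 0.513
```

{"method": "jog_arm", "body": {
  "series": [
    [[0, 0.0005, 0], [0, 0, 0], 0.039],
    [[0, 0, 0], [0, 0, 0], 0.039]
  ]
}}

```text
time_s: 17.42
tcp_pos: [0.6135, 0.0063, 0.0734]
ee_rot: [[-0.242, 0.001, 0.97], [-0.97, -0.0, -0.242], [-0.0, -1.0, 0.001]]
wrist_force: [-1.5, -0.5, 5.9]
gripper_width: 0.508
```

{"method": "jog_arm", "body": {
  "series": [
    [[0, 0.0005, 0], [0, 0, 0], 0.039],
    [[0, 0, 0], [0, 0, 0], 0.039]
  ]
}}

```text
time_s: 17.68
tcp_pos: [0.6135, 0.0063, 0.0734]
ee_rot: [[-0.242, 0.001, 0.97], [-0.97, -0.0, -0.242], [-0.0, -1.0, 0.001]]
wrist_force: [-2.5, 0.9, 8.7]
gripper_width: 0.511
```

{"method": "jog_arm", "body": {
  "series": [
    [[0, 0.001, 0], [0, 0, 0], 0.039],
    [[0, 0, 0], [0, 0, 0], 0.039]
  ]
}}

```text
time_s: 17.92
tcp_pos: [0.6136, 0.0063, 0.0734]
ee_rot: [[-0.242, 0.001, 0.97], [-0.97, -0.0, -0.242], [0.0, -1.0, 0.001]]
wrist_force: [-3.8, -0.2, 12.8]
gripper_width: 0.509
```

{"method": "jog_arm", "body": {
  "series": [
    [[0, 0.001, 0], [0, 0, 0], 0.039],
    [[0, 0, 0], [0, 0, 0], 0.039]
  ]
}}

```text
time_s: 18.18
tcp_pos: [0.6137, 0.0063, 0.0733]
ee_rot: [[-0.241, 0.002, 0.97], [-0.97, -0.001, -0.241], [0.0, -1.0, 0.002]]
wrist_force: [-5.5, 1.1, 15.7]
gripper_width: 0.513
```

Hard stop: TCP has stayed at 0.0734 while the force rose to about 16 N. I'm unloading, releasing and going to the keeper.

{"method": "jog_arm", "body": {
  "series": [
    [[0, -0.0035, 0], [0, 0, 0], 0.039],
    [[0, 0, 0], [0, 0, 0], 0.087],
    [[0, 0, 0], [0, 0, 0], 0.087],
    [[0, 0, 0], [0, 0, 0], 0.087],
    [[0, -0.035, 0], [0, 0, 0], 0.087],
    [[0, -0.04, 0], [0, 0, 0], 0.087],
    [[0.0492, 0, -0.0225], [0, 0, 0], 0.087],
    [[0.0492, 0, -0.0225], [0, 0, 0], 0.087],
    [[0.0492, 0, -0.0225], [0, 0, 0], 0.087],
    [[0.0492, 0, -0.0225], [0, 0, 0], 0.087]
  ]
}}

```text
time_s: 19.42
tcp_pos: [0.4771, -0.1639, 0.1485]
ee_rot: [[-0.242, 0.0, 0.97], [-0.97, -0.0, -0.242], [0.0, -1.0, 0.0]]
wrist_force: [0.7, -0.5, -0.5]
gripper_width: 0.997
```

{"method": "jog_arm", "body": {
  "series": [
    [[0.0492, 0.01, -0.0225], [0, 0, 0], 0.087],
    [[0, 0.03, 0], [0, 7.4, 0], 0.087],
    [[0, 0, 0], [0, 0, 0], 0.087],
    [[0, 0, 0], [0, 0, 0], 0.087]
  ]
}}

```text
time_s: 19.92
tcp_pos: [0.4455, -0.205, 0.1093]
ee_rot: [[-0.363, 0.001, 0.932], [-0.932, -0.001, -0.363], [0.0, -1.0, 0.001]]
wrist_force: [-0.0, 0.5, 0.4]
gripper_width: 1.002
```

```bash
python3 - <<'E'
from h import *
s,c,i=look("pics/w5.png")
print(np.round(s['ee_rot'],3).tolist(),proj(c,[[.4447,-.2053,.03],[.4601,-.2113,.006]]))
S=capture("scene")[:,:,::-1];cv2.imwrite("pics/s5.png",S);T=capture("top")[:,:,::-1];cv2.imwrite("pics/t5.png",T)
o=np.zeros((600,800,3),np.uint8);o[:480,:640]=i;o[330:600,0:270]=cv2.resize(S[190:280,265:355],(270,270),interpolation=cv2.INTER_CUBIC);o[330:600,280:550]=cv2.resize(T[210:270,290:350],(270,270),interpolation=cv2.INTER_CUBIC)
x,y=proj(c,[.4601,-.2113,.006])[0].astype(int);o[350:600,560:800]=cv2.resize(i[max(y-50,0):y+50,x-48:x+48],(240,250),interpolation=cv2.INTER_CUBIC);print(x,y)
cv2.imwrite("pics/z5.png",o)
E
```

```text
19.925 [ 0.4455 -0.205   0.1093] [-0.   0.5  0.4] 1.0019936421828874
[[-0.363, 0.001, 0.932], [-0.932, -0.001, -0.363], [0.0, -1.0, 0.001]] [[318.04917507 240.73496759]
 [318.07253276 210.63876639]]
318 210
```

View pics/z5.png

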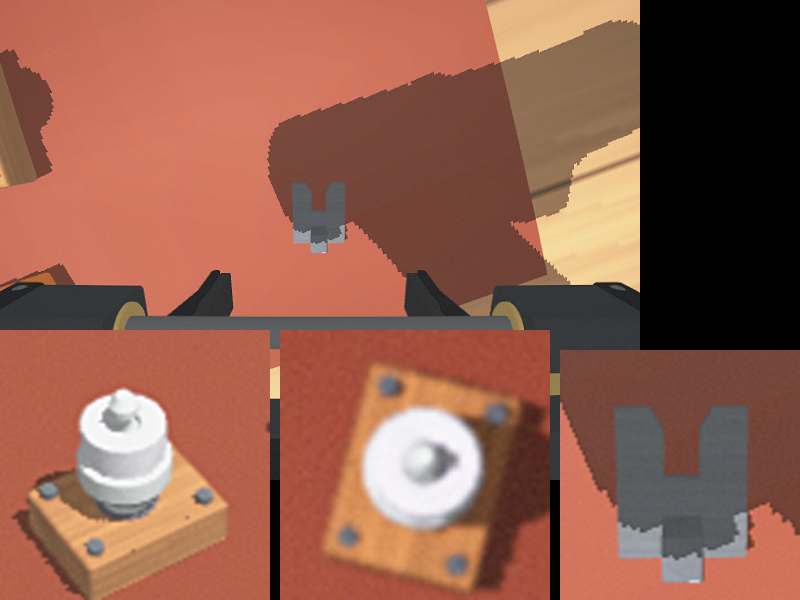

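The stack is seated in both crops. The keeper is parallel to the tool: plate x 615–748, mouth end y 407, slot end y 476 and rear y 555 in the right-hand crop.

```bash
python3 - <<'E'
from h import *
s=sense();c=camera_info("wrist")
def g(x,y,z):P=plane(c,[[270+(x-560)/2.5,160+(y-350)/2.5]],z)[0];return P.round(4),totool(s,P)
for n,a in dict(mouthL=(615,407,.006),mouthR=(748,407,.006),slotend=(682,476,.006),rearTop=(682,553,.006),tabtopfront=(683,516,.03),tabtopback=(683,556,.03),tabL=(664,540,.03),tabR=(703,540,.03)).items(): print(n,*g(*a))
E
```

```text
mouthL [ 0.4874 -0.2005  0.006 ] [-0.019   0.1036  0.0371]
mouthR [ 0.4729 -0.2378  0.006 ] [0.021  0.1035 0.0371]
slotend [ 0.4603 -0.2116  0.006 ] [0.0011 0.1035 0.0159]
rearTop [ 0.4371 -0.2026  0.006 ] [ 0.0011  0.1035 -0.009 ]
tabtopfront [ 0.4545 -0.2096  0.03  ] [0.0014 0.0795 0.0098]
tabtopback [ 0.4434 -0.2053  0.03  ] [ 0.0014  0.0795 -0.0021]
tabL [ 0.4498 -0.202   0.03  ] [-0.0041  0.0795  0.0027]
tabR [ 0.4458 -0.2124  0.03  ] [0.0071 0.0795 0.0027]
```

{"method": "jog_arm", "body": {
  "series": [
    [[0.0012, 0.04, -0.003], [0, 0, 0], 0.05],
    [[0, 0.036, 0], [0, 0, 0], 0.04],
    [[0, 0.018, 0], [0, 0, 0], 0.04],
    [[0, 0.005, 0], [0, 0, 0], 0.04],
    [[0, 0, 0], [0, 0, 0], 0.004],
    [[0, 0, 0], [0, 0, 0], 0.004],
    [[0, 0, 0], [0, 0, 0], 0.004],
    [[0, 0, 0], [0, 0, 0], 0.004],
    [[0, 0, 0], [0, 0, 0], 0.004],
    [[0, 0, 0], [0, 0, 0], 0.004]
  ]
}}

```text
time_s: 21.32
tcp_pos: [0.4416, -0.2051, 0.01]
ee_rot: [[-0.365, 0.001, 0.931], [-0.931, -0.0, -0.365], [-0.0, -1.0, 0.001]]
wrist_force: [-1.6, 0.8, 4.7]
gripper_width: 0.137
```

{"method": "jog_arm", "body": {
  "series": [
    [[0, -0.03, 0], [0, 0, 0], 0.004],
    [[0, -0.05, 0], [0, 0, 0], 0.004],
    [[-0.0519, -0.02, 0.0025], [0, 0, 0], 0.004],
    [[-0.0519, -0.02, 0.0025], [0, 0, 0], 0.004],
    [[-0.0519, -0.005, 0.0025], [0, 0, 0], 0.004],
    [[-0.0519, 0, 0.0025], [0, 0, 0], 0.004],
    [[-0.0519, 0, 0.0025], [0, 0, 0], 0.004],
    [[0, 0, 0], [0, 0, 0], 0.004],
    [[0, 0, 0], [0, 0, 0], 0.004]
  ]
}}

```text
time_s: 22.45
tcp_pos: [0.5468, 0.0318, 0.1337]
ee_rot: [[-0.365, -0.002, 0.931], [-0.931, -0.0, -0.365], [0.001, -1.0, -0.002]]
wrist_force: [0.0, 0.4, -1.4]
gripper_width: 0.135
```

```bash
python3 - <<'E'
from h import *
s,c,i=look("pics/w6.png")
print(np.round(s['ee_rot'],3).tolist())
q=proj(c,[[.613,.0063,.1067]])[0];print(q,totool(s,[.613,.0063,.1067]))
cv2.imwrite("pics/z6.png",cv2.resize(i[90:290,220:420],(600,600),interpolation=cv2.INTER_CUBIC))
E
```

```text
22.45 [0.5468 0.0318 0.1337] [ 0.   0.4 -1.4] 0.13495550230747927
[[-0.365, -0.002, 0.931], [-0.931, -0.0, -0.365], [0.001, -1.0, -0.002]]
[315.84066685 140.31309619] [-0.0005  0.0269  0.071 ]
```

View pics/z6.png

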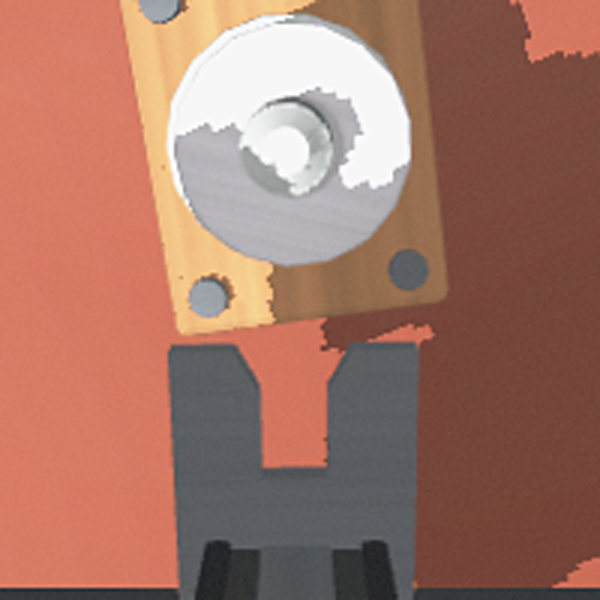

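The head top is at (291,147) and the slot spans x 261–328, with its end at y 467 and mouth at y 344 (crop coordinates, ×3). Sideways alignment is nearly right already.

```bash
python3 - <<'E'
from h import *
s=sense();c=camera_info("wrist")
def g(x,y,z):P=plane(c,[[220+x/3,90+y/3]],z)[0];return totool(s,P)
for n,a in dict(head=(291,147,.1067),headL=(243,143,.1),headR=(333,143,.1),spL=(169,140,.0867),spR=(411,140,.0867),spFront=(291,265,.0867),mouthL=(170,344,.1297),mouthR=(417,344,.1297),slotL=(261,440,.1297),slotR=(328,440,.1297),slotend=(294.5,467,.1297)).items(): print(n,g(*a))
E
```

```text
head [0.0001 0.0271 0.0716]
headL [-0.0085  0.0338  0.0721]
headR [0.0076 0.0338 0.0721]
spL [-0.0233  0.0471  0.0723]
spR [0.0229 0.0471 0.0723]
spFront [-0.      0.0472  0.0484]
mouthL [-0.0192  0.0041  0.0418]
mouthR [0.0203 0.0042 0.0418]
slotL [-0.0048  0.0042  0.0257]
slotR [0.0062 0.0042 0.0257]
slotend [0.0007 0.0042 0.021 ]
```

{"method": "jog_arm", "body": {
  "series": [
    [[-0.0005, 0.02, 0], [0, 0, 0], 0.004],
    [[0, 0.0157, 0], [0, 0, 0], 0.004],
    [[0, 0, 0.01], [0, 0, 0], 0.004],
    [[0, 0, 0.006], [0, 0, 0], 0.004],
    [[0, 0, 0], [0, 0, 0], 0.004],
    [[0, 0, 0], [0, 0, 0], 0.004]
  ]
}}

```text
time_s: 23.25
tcp_pos: [0.563, 0.0265, 0.0992]
ee_rot: [[-0.366, 0.001, 0.931], [-0.931, 0.0, -0.366], [-0.0, -1.0, 0.0]]
wrist_force: [0.0, -0.3, -0.9]
gripper_width: 0.135
```

{"method": "jog_arm", "body": {
  "series": [
    [[0, 0.0012, 0], [0, 0, 0], 0.004],
    [[0, 0, 0.004], [0, 0, 0], 0.004],
    [[0, 0, 0.003], [0, 0, 0], 0.004],
    [[0, 0, 0], [0, 0, 0], 0.004]
  ]
}}

```text
time_s: 23.75
tcp_pos: [0.5696, 0.0239, 0.0976]
ee_rot: [[-0.365, 0.0, 0.931], [-0.931, 0.0, -0.365], [-0.0, -1.0, 0.0]]
wrist_force: [1.0, -0.1, -0.6]
gripper_width: 0.135
```

{"method": "jog_arm", "body": {
  "series": [
    [[0, 0, 0.003], [0, 0, 0], 0.004],
    [[0, 0, 0.003], [0, 0, 0], 0.004],
    [[0, 0, 0], [0, 0, 0], 0.004]
  ]
}}

```text
time_s: 24.12
tcp_pos: [0.5751, 0.0217, 0.0976]
ee_rot: [[-0.365, 0.0, 0.931], [-0.931, -0.0, -0.365], [0.0, -1.0, 0.0]]
wrist_force: [0.8, 0.6, -1.1]
gripper_width: 0.136
```

{"method": "jog_arm", "body": {
  "series": [
    [[0, 0, 0.003], [0, 0, 0], 0.004],
    [[0, 0, 0.002], [0, 0, 0], 0.004],
    [[0, 0, 0], [0, 0, 0], 0.004]
  ]
}}

```text
time_s: 24.5
tcp_pos: [0.5797, 0.0199, 0.0976]
ee_rot: [[-0.365, 0.0, 0.931], [-0.931, -0.0, -0.365], [-0.0, -1.0, 0.0]]
wrist_force: [0.3, 0.6, -1.2]
gripper_width: 0.138
```

Entering freely, about 10 mm to go.

{"method": "jog_arm", "body": {
  "series": [
    [[0, 0, 0.003], [0, 0, 0], 0.004],
    [[0, 0, 0.003], [0, 0, 0], 0.004],
    [[0, 0, 0], [0, 0, 0], 0.004]
  ]
}}

```text
time_s: 24.88
tcp_pos: [0.5854, 0.0177, 0.0976]
ee_rot: [[-0.365, 0.0, 0.931], [-0.931, -0.0, -0.365], [-0.0, -1.0, 0.0]]
wrist_force: [0.1, -0.3, -1.4]
gripper_width: 0.132
```

{"method": "jog_arm", "body": {
  "series": [
    [[0, 0, 0.002], [0, 0, 0], 0.004],
    [[0, 0, 0.001], [0, 0, 0], 0.004],
    [[0, 0, 0], [0, 0, 0], 0.004]
  ]
}}

```text
time_s: 25.25
tcp_pos: [0.588, 0.0166, 0.0976]
ee_rot: [[-0.365, -0.0, 0.931], [-0.931, -0.0, -0.365], [0.0, -1.0, -0.0]]
wrist_force: [0.5, -0.6, -0.6]
gripper_width: 0.132
```

{"method": "jog_arm", "body": {
  "series": [
    [[0, 0, 0.001], [0, 0, 0], 0.004],
    [[0, 0, 0], [0, 0, 0], 0.004]
  ]
}}

```text
time_s: 25.5
tcp_pos: [0.5889, 0.0163, 0.0977]
ee_rot: [[-0.365, 0.0, 0.931], [-0.931, -0.0, -0.365], [-0.0, -1.0, 0.0]]
wrist_force: [-0.2, 0.3, -0.7]
gripper_width: 0.135
```

{"method": "jog_arm", "body": {
  "series": [
    [[0, 0, 0.001], [0, 0, 0], 0.004],
    [[0, 0, 0], [0, 0, 0], 0.004]
  ]
}}

```text
time_s: 25.75
tcp_pos: [0.5899, 0.0159, 0.0977]
ee_rot: [[-0.365, 0.0, 0.931], [-0.931, 0.0, -0.365], [-0.0, -1.0, 0.0]]
wrist_force: [-0.2, 0.3, -1.2]
gripper_width: 0.13
```

{"method": "jog_arm", "body": {
  "series": [
    [[0, 0, 0.001], [0, 0, 0], 0.004],
    [[0, 0, 0], [0, 0, 0], 0.004]
  ]
}}

```text
time_s: 26.0
tcp_pos: [0.5908, 0.0155, 0.0976]
ee_rot: [[-0.365, 0.0, 0.931], [-0.931, -0.0, -0.365], [0.0, -1.0, 0.0]]
wrist_force: [0.9, -0.6, -0.4]
gripper_width: 0.138
```

{"method": "jog_arm", "body": {
  "series": [
    [[0, 0, 0.001], [0, 0, 0], 0.004],
    [[0, 0, 0], [0, 0, 0], 0.004]
  ]
}}

```text
time_s: 26.25
tcp_pos: [0.591, 0.0153, 0.0975]
ee_rot: [[-0.365, -0.001, 0.931], [-0.931, 0.0, -0.365], [0.0, -1.0, -0.001]]
wrist_force: [-1.9, 1.4, 1.2]
gripper_width: 0.134
```

{"method": "jog_arm", "body": {
  "series": [
    [[0, 0, 0.0005], [0, 0, 0], 0.004],
    [[0, 0, 0], [0, 0, 0], 0.004]
  ]
}}

```text
time_s: 26.5
tcp_pos: [0.5912, 0.0152, 0.0975]
ee_rot: [[-0.365, -0.002, 0.931], [-0.931, 0.0, -0.365], [0.001, -1.0, -0.002]]
wrist_force: [-4.2, 2.4, 1.7]
gripper_width: 0.135
```

{"method": "jog_arm", "body": {
  "series": [
    [[0, 0, -0.002], [0, 0, 0], 0.004],
    [[0, 0.0005, 0], [0, 0, 0], 0.004],
    [[0, 0.0004, 0], [0, 0, 0], 0.004],
    [[0, 0, 0], [0, 0, 0], 0.004]
  ]
}}

```text
time_s: 27.0
tcp_pos: [0.5907, 0.0157, 0.0968]
ee_rot: [[-0.365, 0.001, 0.931], [-0.931, -0.0, -0.365], [-0.0, -1.0, 0.001]]
wrist_force: [0.1, 0.4, -1.6]
gripper_width: 0.135
```

{"method": "jog_arm", "body": {
  "series": [
    [[0, 0.0005, -0.0004], [0, 0, 0], 0.004],
    [[0, 0.0004, 0], [0, 0, 0], 0.004],
    [[0, 0, 0], [0, 0, 0], 0.004]
  ]
}}

```text
time_s: 27.38
tcp_pos: [0.5906, 0.0158, 0.0967]
ee_rot: [[-0.365, 0.002, 0.931], [-0.931, -0.0, -0.365], [-0.001, -1.0, 0.002]]
wrist_force: [0.2, -0.9, 4.0]
gripper_width: 0.136
```

Resting on the spacer (Fz rose to 4 N). Releasing and lifting off.

{"method": "jog_arm", "body": {
  "series": [
    [[0, -0.0006, 0], [0, 0, 0], 0.004],
    [[0, 0, 0], [0, 0, 0], 0.035],
    [[0, 0, 0], [0, 0, 0], 0.035],
    [[0, 0, 0], [0, 0, 0], 0.035],
    [[0, -0.01, 0], [0, 0, 0], 0.035],
    [[0, -0.03, 0], [0, 0, 0], 0.035],
    [[0, -0.01, -0.05], [0, 0, 0], 0.06],
    [[0, 0, 0], [0, 0, 0], 0.06],
    [[0, 0, 0], [0, 0, 0], 0.06]
  ]
}}

```text
time_s: 28.5
tcp_pos: [0.5439, 0.0343, 0.1473]
ee_rot: [[-0.365, 0.002, 0.931], [-0.931, 0.0, -0.365], [-0.001, -1.0, 0.002]]
wrist_force: [-0.3, 0.1, -0.8]
gripper_width: 0.644
```

```bash
python3 - <<'E'
from h import *
s,c,i=look("pics/w7.png")
q=proj(c,[[.613,.0063,.09]])[0];print(q)
S=capture("scene")[:,:,::-1];x,y=q.astype(int);y0=max(y-60,0)
o=np.hstack([cv2.resize(i[y0:y0+120,x-60:x+60],(400,400),interpolation=cv2.INTER_CUBIC),cv2.resize(S[190:280,265:355],(400,400),interpolation=cv2.INTER_CUBIC)])
print(x-60,y0);cv2.imwrite("pics/z7.png",o)
E
```

```text
28.5 [0.5439 0.0343 0.1473] [-0.3  0.1 -0.8] 0.6439996814697605
[318.66848651 132.44048453]
258 72
```

View pics/z7.png

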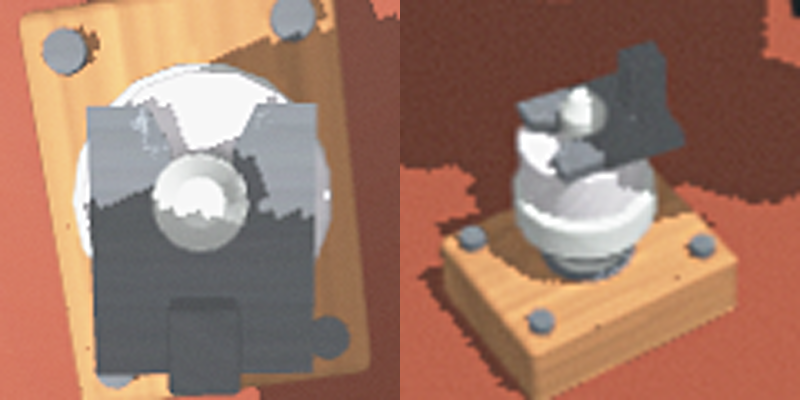

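The keeper lies flat on the spacer with the neck in its slot and the head above it (head at crop (201,203), keeper mouth edge y 103, x 88–317). I'll do one numeric check and hand in if it is within tolerance.

```bash
python3 - <<'E'
from h import *
s=sense();c=camera_info("wrist")
def g(x,y,z):return totool(s,plane(c,[[258+x/3.333,72+y/3.333]],z)[0])
m=(g(88,103,.0927)+g(317,103,.0927))/2;h=g(201,203,.1067);b=g(203,373,.0927)
print("mouth",m,"rear",b,"head",h)
off=np.array([m[0]-h[0],(m[2]-.016+b[2]+.031)/2-h[2]]);print("slot minus head",off)
if np.hypot(*off)<.0028: finish_job();print("handed in")
E
```

```text
mouth [0.00105 0.0538  0.0911 ] rear [0.0011 0.0538 0.044 ] head [0.0008 0.0398 0.0745]
slot minus head [0.00025 0.00055]
the job is handed in; nothing more can be done
handed in
```

I slid the bearing on, then the short spacer, and pressed them down. I then slid the keeper onto the neck, released everything and handed the job in at about 28.6 s of the 72 s allowed; no verdict is reported.

- **Pressing:** the collar slid about 11 mm. The tool then stopped at 73.4 mm height while the force rose to about 16 N, so I took that as the hard stop. The wrist never read more than about 16 N vertically.
- **Keeper:** I pushed it in until it touched the end of the slot (about 5 N), backed off about 0.6 mm, set it down on the spacer and let go.
- **Last checks:** the pictures show the bearing, spacer and keeper flat on the spindle. The keeper slot point measured 0.3 mm sideways and 0.6 mm lengthwise from the spindle axis (limit 3 mm). The open gripper had backed away and read no contact force.
- **Disagreement:** the camera put the head top at 104 mm, while the felt stop implies about 107 mm. I put this down to pixel error, since the keeper fitted freely under the head.
- **Not re-measured:** I never touched the tall spacer, sanding block, tin or look-alikes, but I did not check their positions again at the end.

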